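Square a parts tray on the code reader and start the scan

ROBOT

A 6-joint arm with a two-finger parallel gripper is mounted at the origin on the work surface. World frame = base frame: x ahead of the robot, y to its left, z up, the work surface at z = 0. Lengths are in m, angles in rad, forces in N, time in s.
With the tool pointing down it reaches from about 0.375 to 0.9 m from the base axis. Payload 3.1 kg.
Tool frame: the origin (TCP) lies midway between the tips of the shut fingers; the grasp point (between the pads) lies 19 mm behind it (manip.pinch_z is the distance from the TCP to the grasp point, in m); z points along the fingers, y is the line along which they close (so a half turn about z gives the same grasp; the last joint's range is limited). The gripper opens to 85 mm and grips with 20 to 120 N. Pads are 22 mm wide; open, the fingers measure 114 mm over their backs; the gripper's body (76 mm by 85 mm) begins 54 mm behind the grasp point. The pads swing forward as they close: fully open they stand 13 mm farther back than shut.
Start: joints at [0.973, 0.527, 1.433, -0, 1.181, -0.178], TCP at [0.255, 0.571, 0.205] pointing down, gripper open.
Joint ranges: [-3.08, 3.08], [-0.75, 2.2], [0.22, 2.44], [-1.43, 4.57], [0, 2.65], [-2.85, 2.85]. Speed limits (rad/s): [2.79, 2.79, 3.14, 3.14, 3.14, 3.14].

INTERFACE

Orientations are given as a unit quaternion [x, y, z, w].
In Python, from station import manip, viewer, ticket gives the robot as it stands.
- The arm moves only by the shell command python3 -m creep 'ROWS' [FORCE]. ROWS is JSON, a list of rows, each an object with "slide": the shift along the tool's x, y, z in cm, a list of three; "angular": the turn, a rotation vector about the tool's x, y, z in rad, a list of three; "claw": the opening, from -1 (shut) to 1 (fully open). A call has 1 to 10 rows; each row shifts and turns the commanded pose from where the row before left it, along the tool's axes as they then stand; what a row does not reach is not made up. A row lasts 1/12 s, in which the tool goes at most 41.7 mm and 7.16 degrees, less where a joint would pass 70% of its speed; a pose out of reach is approached as far as the arm can. A call with a gripper value outside its range is refused whole. The fingers move at their own pace and stop on an object; FORCE is the grip in N (left out, the last holds). Time passes only in rows, so rows that do not move let the fingers close. It gives the time, the measured TCP pose, the force, the opening and the grip force at its end, in the units of the state.
- manip.sense(): the state, without advancing time (a new reading comes with each control period).
- viewer.snapshot(name): name is "scene" or "top"; returns the picture (384x512x3 uint8, blue, green, red); there is no depth.
- viewer.calibration(name): a dict with "fov_y" (degrees; the focal length in pixels is half the picture's height over the tangent of half this angle, whatever the lens; pixels are square), "cx", "cy" (the principal point, pixels), "k1" (the pictures are not rectified: a ray, as slopes to the right and down, at radius r is drawn at 1 + k1 r^2 times it, then the intrinsics apply), "T" (4x4, takes a point from camera to world coordinates). Camera axes: x right, y up, looking along -z (the intrinsics and any distortion apply to the point x, -y, -z); pixel columns grow to the right and rows downward; lengths in m; the calibration is good to about 2 mm. A picture is of the moment at which its call begins. calibration takes no time and is no camera call.
- ticket.sign_off(): hands the job in; it is judged then, once.
The state is a dict: "t": time; "q": joint angles; "qd": joint speeds; "tau": joint torques, N m; "tcp_pos": TCP position; "tool_rot": TCP orientation; "force": force on the tool from outside, world axes, zero at the start; "ft_torque": the same for the moment, N m; "finger_gap": opening from 0.0 (shut) to 1.0 (fully open); "gripper_force": force on a finger pad.
Only numpy, scipy, OpenCV 4.12 (cv2) and the standard library are available. Lean on these libraries where they do the work, as an engineer would, in place of code of your own. Each camera call takes 0.05 s, during which the arm holds its last target. There are 200 camera calls.

TASK

Gently push the yellow parts tray along the bench, without gripping, lifting or tipping it, until its long side sits flush against the aluminium fence of the scanning station, centred between the two red lines. Then press the green button on the reader fully down, let it go, and finish clear of everything. Leave the black tray and the other things on the bench where they are.

Things in the scene. Friction and masses are not known exactly. Their poses are not given: they have to be found in the camera images.
- yellow_tray: The tray to push: open yellow plastic tray, 90 mm along its x, 130 along its y, 45 high, 4 mm walls with flat vertical outsides, filled with six clear parts standing 4 mm over the rim; 0.26 to 0.49 kg, needs up to about 6 N to slide. Origin: centre of its underside. Starts left or right on the bench, 10 mm or more short of the fence, turned up to 0.3 rad; the black tray is on the other side.
- station: Fixed scanning station (place and yaw vary). Origin: on the bench, middle of the fence's front face; x points away from the robot through the fence, y along it. Aluminium fence: y -300 to 300 mm, x 0 to 12, 35 high. Grey reader behind it: x 13 to 83, y -60 to 60, 42 high. Two flat red lines, 6 mm wide, run 115 mm out from the fence towards the robot at y = -74 and 74.
- home (a point): Point on the bench midway between the red lines, 45 mm in front of the fence: where the centre of the tray's underside must be, with the tray's x axis along the station's x.
- start_top (a point): The middle of the top face of the green start button, a round spring button of 30 mm diameter in a black housing on the grey reader, at x = 48, y = 0 mm in the station's frame; it is pressed straight down, 6 mm of travel, about 5 N fully down, and springs back.
- start (a joint): Travel of the green button, m: 0 released, 0.006 fully down.
- black_tray: Bystander: a black tray of the same size and contents (90 x 130 x 45 mm), origin at the centre of its underside.
- housing_a: Bystander: clear plastic housing with a yellow strip, 45 x 45 mm foot, 65 mm high, on the left; origin at the centre of its underside.
- housing_b: Bystander: the same kind of clear housing, on the right; origin at the centre of its underside.
- tape_roll: Bystander: roll of yellow tape lying flat, 90 mm diameter, 24 mm high, near the robot in the middle; origin at the centre of its underside.
- bottle: Bystander: clear bottle with a blue label, 64 mm diameter, 170 mm high, on the far right; origin at the centre of its underside.
- screwdriver: Bystander: red-handled screwdriver lying on the bench on the far left; origin near its middle, on the bench.
Not all that is in view belongs to the job. What is shaped like the yellow_tray but orange is not meant.

How it is judged:
By the outcome, as a careful person would: the job done as asked, in the order asked, and still so for the second after the job is handed in, with the robot touching nothing.
It also fails if it takes over 54 s, if anything falls off the work surface, if the arm or the gripper's body presses on something with over 40 N, if the wrist force passes 120 N, or if a joint passes its speed limit or range.

## Working session

There is one attempt and no reset: what is moved stays moved. The work goes in short steps, Python scripts to look and compute and a shell command to move; the robot and the scene stay as the last step left them, time stands still between calls to the robot, and variables do not carry over. Pictures are saved under pics/ and viewed, at most 10 in all, crops included, and the job is handed in when it is done.

```bash
ls; mkdir -p pics
python3 - <<'E'
from station import manip, viewer, ticket
import cv2,json
for n in("scene","top"):
    cv2.imwrite(f"pics/{n}0.png",viewer.snapshot(n)); print(n,viewer.calibration(n))
s=manip.sense();print(s)
E
```

```text
pics
scene {'fov_y': 53.05310553522048, 'cx': 263.09392296939257, 'cy': 195.20245620818793, 'k1': -0.011289223873267158, 'T': array([[ 0.18170125, -0.69344151,  0.6972256 ,  1.21045288],
       [ 0.98316925,  0.11437272, -0.14246792, -0.17327343],
       [ 0.01904958,  0.71137737,  0.70255203,  0.84903234],
       [ 0.        ,  0.        ,  0.        ,  1.        ]])}
top {'fov_y': 49.83656804779932, 'cx': 257.31161298729256, 'cy': 189.7012432609437, 'k1': -0.1391177697941699, 'T': array([[ 7.76596366e-02,  9.74813124e-01, -2.09065429e-01,
         2.23595769e-01],
       [-9.96979923e-01,  7.59074176e-02, -1.64042024e-02,
        -6.36811439e-03],
       [-1.21414958e-04,  2.09707980e-01,  9.77764056e-01,
         1.19387358e+00],
       [ 0.00000000e+00,  0.00000000e+00,  0.00000000e+00,
         1.00000000e+00]])}
{'t': 0.1, 'q': array([ 9.72495351e-01,  5.28373865e-01,  1.43374415e+00,  4.55454018e-05,
        1.18139958e+00, -1.78467432e-01]), 'qd': array([-0.0007144 , -0.00067948, -0.00367937, -0.00130117, -0.00229861,
       -0.00124618]), 'tau': array([-5.70234999e-05, -4.43307924e+01, -1.78584892e+01, -2.20704392e-04,
        3.85477746e-03, -2.53339527e-05]), 'tcp_pos': array([0.25431207, 0.57018397, 0.20454066]), 'tool_rot': array([ 2.08386878e-01,  9.78046002e-01, -8.82813493e-04, -3.83972717e-04]), 'force': array([-0.81501229,  0.58089453,  0.55604098]), 'ft_torque': array([0.07010527, 0.05507084, 0.03031437]), 'gripper_force': 0.0, 'finger_gap': 0.9957009573595526}
```

View pics/top0.png

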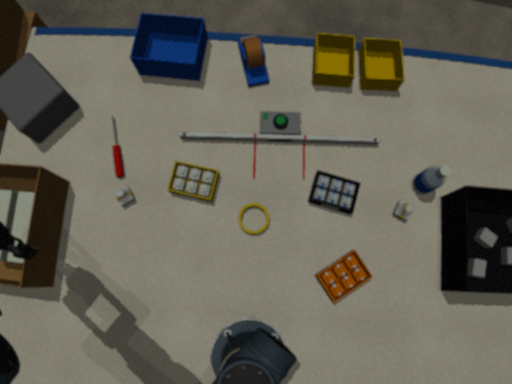

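View pics/scene0.png

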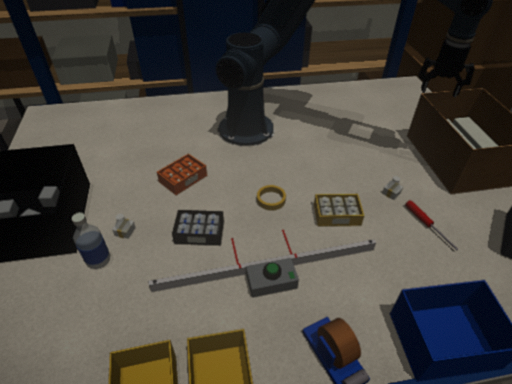

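The top view shows the yellow tray at (194,181). Lookalikes are the orange tray (344,276), the yellow bins (334,60) and (381,64), the tape ring (254,219) and the black tray (334,192). By the description, I choose (194,181): small, yellow, with six clear parts, left of the station. The red lines are at columns 254 and 304, and the button is at (281,121).

```bash
cat > h.py <<'E'
import numpy as np,cv2
from station import manip,viewer
H,W=384,512
def K(c):
    f=H/2/np.tan(np.radians(c['fov_y']/2)); return np.array([[f,0,c['cx']],[0,f,c['cy']],[0,0,1.]])
def rays(n,px):
    c=viewer.calibration(n); p=np.asarray(px,float).reshape(-1,1,2)
    # model: distorted = ray*(1+k1 r^2), r of undistorted ray = OpenCV k1
    u=cv2.undistortPoints(p,K(c),np.array([c['k1'],0,0,0,0.])).reshape(-1,2)
    d=np.c_[u[:,0],-u[:,1],-np.ones(len(u))]@c['T'][:3,:3].T
    return c['T'][:3,3],d
def onz(n,px,z):
    o,d=rays(n,px); return (o+d*((z-o[2])/d[:,2])[:,None])[:,:2]
def tri(a,b):
    A=np.zeros((3,3));v=np.zeros(3);R=[]
    for n,p in(("top",a),("scene",b)):
        o,d=rays(n,[p]);d=d[0]/np.linalg.norm(d[0]);P=np.eye(3)-np.outer(d,d);A+=P;v+=P@o;R.append((P,o))
    x=np.linalg.solve(A,v);return x,[np.linalg.norm(P@(x-o))for P,o in R]
def mask(im,lo,hi): return cv2.inRange(cv2.cvtColor(im,cv2.COLOR_BGR2HSV),lo,hi)
def blobs(m,amin=8):
    n,l,s,c=cv2.connectedComponentsWithStats(m)
    return [(int(s[i,4]),c[i].round(1).tolist(),l==i,s[i,:4].tolist())for i in range(1,n)if s[i,4]>=amin]
def grab(n,k=4): return np.mean([viewer.snapshot(n) for _ in range(k)],0).astype(np.uint8)
E
python3 - <<'E'
from h import *
I={n:cv2.imread(f"pics/{n}0.png") for n in("top","scene")}
cols=dict(yel=((20,110,60),(33,255,255)),red=((0,120,60),(6,255,255)),red2=((172,110,60),(180,255,255)),grn=((45,110,30),(85,255,255)))
for n,im in I.items():
    for k,(lo,hi) in cols.items():
        print(n,k,[(a,c,b) for a,c,_,b in blobs(mask(im,lo,hi),10)])
a=cv2.resize(I['top'][100:240,150:400],None,fx=3,fy=3,interpolation=cv2.INTER_CUBIC)
cv2.imwrite("pics/crop.png",a)
E
```

```text
top yel [(1261, [333.2, 57.9], [313, 32, 43, 46]), (1127, [381.0, 62.3], [362, 37, 42, 46]), (12, [359.0, 56.5], [359, 51, 1, 12]), (14, [360.0, 81.5], [360, 75, 1, 14]), (445, [194.3, 181.9], [168, 161, 51, 41]), (13, [187.0, 179.4], [185, 178, 5, 4]), (18, [199.4, 182.5], [198, 180, 5, 7]), (323, [253.4, 217.8], [238, 203, 32, 32]), (11, [400.9, 216.2], [399, 215, 4, 4])]
top red [(51, [254.0, 158.6], [253, 142, 3, 35]), (62, [303.4, 158.8], [303, 143, 2, 36]), (234, [117.6, 160.7], [113, 145, 11, 32])]
top red2 []
top grn [(16, [265.0, 115.8], [264, 113, 3, 6]), (100, [280.4, 119.9], [275, 115, 12, 11])]
scene yel [(325, [271.0, 196.7], [257, 185, 29, 25]), (517, [336.6, 211.4], [315, 194, 49, 32]), (10, [118.7, 230.8], [117, 230, 4, 3]), (2608, [219.8, 360.5], [187, 329, 66, 55]), (1480, [146.2, 368.3], [108, 340, 66, 44])]
scene red [(194, [419.3, 212.2], [406, 201, 28, 24]), (38, [286.7, 241.7], [282, 230, 10, 24]), (52, [235.2, 253.1], [231, 238, 10, 30])]
scene red2 []
scene grn [(82, [272.0, 267.8], [267, 264, 11, 9]), (20, [291.2, 274.6], [289, 272, 5, 6])]
```

View pics/crop.png

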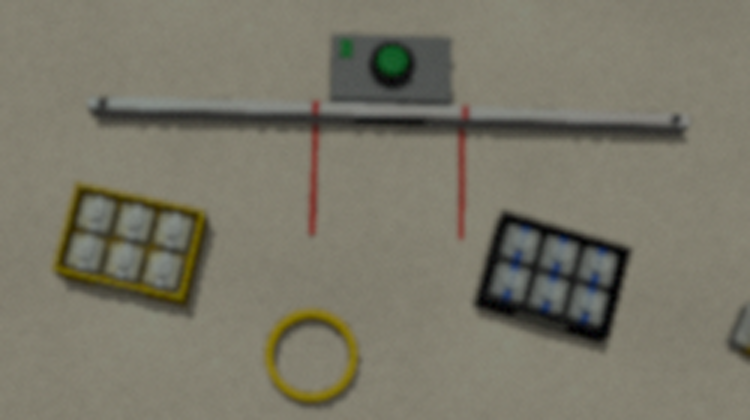

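The crop confirms it: a yellow tray with six clear parts. The fence runs from crop (90,105) to (685,122), and the red lines are at crop columns 314 and 462. Next I measure the tray and station.

```bash
cat > meas.py <<'E'
from h import *
def fit(p):
    vx,vy,x,y=cv2.fitLine(p.astype(np.float32),cv2.DIST_HUBER,0,.01,.01).ravel();return np.array([vx,vy]),np.array([x,y])
def station():
    T,S=grab("top"),grab("scene"); L=[]
    for n,im in(("top",T),("scene",S)):
        bl=sorted(blobs(mask(im,(0,90,50),(8,255,255)),30),key=lambda b:b[1][0])
        for a,c,l,b in bl:
            w=onz(n,[c],0)[0]
            p=np.argwhere(l)[:,::-1]; q=onz(n,p,0); d,m=fit(q); d*=np.sign(d[0])
            s=(q-m)@d
            if abs(w[1])<.2 and .3<w[0]<.9:
                print(n,"line yaw %.4f"%np.arctan2(d[1],d[0]),"near",(m+d*s.min()).round(4),"far",(m+d*s.max()).round(4))
    g=[max(blobs(mask(im,(45,110,30),(85,255,255))),key=lambda b:b[0])[1] for im in(T,S)]
    print("button tri",tri(*g),"on z=.06:",onz("top",[g[0]],.06),onz("scene",[g[1]],.06))
def tray(n,near,ps=0):
    im=grab(n); best=None
    for a,c,l,b in blobs(mask(im,(18,90,40),(34,255,255)),150):
        w=onz(n,[c],.03)[0]
        if np.linalg.norm(w-near)<.06: best=l
    m=cv2.morphologyEx(best.astype(np.uint8),cv2.MORPH_CLOSE,np.ones((7,7)))
    cs=cv2.findContours(m,cv2.RETR_EXTERNAL,cv2.CHAIN_APPROX_NONE)[0]
    c=max(cs,key=len).reshape(-1,2)
    q=onz(n,c,.045).astype(np.float32);qb=onz(n,c,0).astype(np.float32)
    o=viewer.calibration(n)['T'][:2,3]
    (cc,sz,an)=cv2.minAreaRect(q)
    yaw=np.radians(an); yaw=(yaw+np.pi/4)%(np.pi/2)-np.pi/4
    for _ in range(3):
        R=np.array([[np.cos(yaw),np.sin(yaw)],[-np.sin(yaw),np.cos(yaw)]])
        a,bq=q@R.T,qb@R.T; oo=R@o; ctr=a.mean(0); E=[];ys=[]
        for k in(0,1):
            away=np.sign(ctr[k]-oo[k])
            for s in(1,-1):
                P=a if s==away else bq          # far rim at 45 mm, near foot at 0
                ext=np.max(s*P[:,k]); j=1-k; lo,hi=np.percentile(P[:,j],[15,85])
                sel=(s*P[:,k]>ext-.012)&(P[:,j]>lo)&(P[:,j]<hi)
                X,Y=P[sel,j],P[sel,k]
                pf=np.polyfit(X,Y,1); r=Y-np.polyval(pf,X); g=abs(r)<.003; pf=np.polyfit(X[g],Y[g],1)
                E.append(np.polyval(pf,a[:,j].mean()))
                if s==away: ys.append((-1 if k==0 else 1)*np.arctan(pf[0]))
        yaw+=np.mean(ys)
    cen=R.T@np.array([(E[0]+E[1])/2,(E[2]+E[3])/2])
    print(n,"tray c",cen.round(4),"yaw %.3f"%yaw,"size",round(E[0]-E[1],4),round(E[2]-E[3],4),"yaw err",np.round(ys,3))
    return cen,yaw
if __name__=="__main__":
    import sys
    near=np.array(eval(sys.argv[1]))
    station()
    for n in("top","scene"): tray(n,near)
    print(manip.sense()['t'])
E
python3 - <<'E'
from h import *
print(onz("top",[[194.3,181.9],[254,219],[334,192],[281,136]],.03), tri((194.3,181.9),(338,209)))
E
python3 meas.py "[.53,.16]"
```

```text
[[ 0.48134196  0.19723919]
 [ 0.38690962  0.01592528]
 [ 0.48288954 -0.20838246]
 [ 0.64062235 -0.04434258]] (array([0.48364055, 0.20076477, 0.02257921]), [np.float64(0.002264007340365718), np.float64(0.0022640073403657804)])
top line yaw 0.0659 near [0.5166 0.0269] far [0.629  0.0343]
top line yaw 0.0398 near [ 0.5219 -0.1193] far [ 0.6345 -0.1148]
scene line yaw 0.0746 near [ 0.5219 -0.1207] far [ 0.6264 -0.1128]
scene line yaw 0.0508 near [0.517  0.0283] far [0.6013 0.0326]
button tri (array([ 0.67996307, -0.03781032,  0.05963504]), [np.float64(0.00035138782721003657), np.float64(0.0003513878272100338)]) on z=.06: [[ 0.67974547 -0.03814472]] [[ 0.6802617  -0.03752525]]Traceback (most recent call last):
  File "meas.py", line 49, in <module>
    for n in("top","scene"): tray(n,near)
                             ~~~~^^^^^^^^
  File "meas.py", line 21, in tray
    m=cv2.morphologyEx(best.astype(np.uint8),cv2.MORPH_CLOSE,np.ones((7,7)))
                       ^^^^^^^^^^^
AttributeError: 'NoneType' object has no attribute 'astype'
```

```bash
python3 meas.py "[.483,.2]" | grep -v line
python3 - <<'E'
from meas import *
# fence: brightest bar per column; its rear/front edges by column gradient
for n,x0,x1 in(("top",190,370),("scene",165,365)):
    g=cv2.GaussianBlur(cv2.cvtColor(grab(n),cv2.COLOR_BGR2GRAY),(1,3),0).astype(float)
    ends=((182,136),(377,142)) if n=="top" else ((153,284),(375,244))
    P=[]
    for u in range(x0,x1):
        v=np.interp(u,[ends[0][0],ends[1][0]],[ends[0][1],ends[1][1]])
        v0=int(v)-6; col=g[v0:v0+13,u]; k=np.argmax(col[2:-2])+2
        w=np.clip(col[k-2:k+3]-col[k-2:k+3].min(),0,None); P.append((u,v0+k-2+(w@np.arange(5))/w.sum()))
    q=onz(n,P,.035); d,m=fit(q); d*=np.sign(d[1])
    print(n,"fence yaw %.4f"%np.arctan2(-d[0],d[1]),"x at y=-.04: %.4f"%(m+d*(-.04-m[1])/d[1])[0], "resid",np.abs((q-m)@np.array([-d[1],d[0]])).mean())
E
```

```text
button tri (array([ 0.67983143, -0.03792096,  0.05990178]), [np.float64(0.00023094672429482913), np.float64(0.00023094672429487697)]) on z=.06: [[ 0.67974547 -0.03814472]] [[ 0.67993251 -0.03770919]]
top tray c [0.4858 0.2016] yaw -0.142 size 0.0858 0.1265 yaw err [-0.002  0.002]
scene tray c [0.4847 0.202 ] yaw -0.169 size 0.0836 0.1263 yaw err [ 0.006 -0.006]
1.5
top fence yaw 0.0498 x at y=-.04: 0.6420 resid 0.0014388038737639028
scene fence yaw 0.0542 x at y=-.04: 0.6363 resid 0.0015058577868974322
```

```bash
cat > go.py <<'E'
# go.py frame x y z yaw : tool-axis shift (cm) and turn (rad) to a TCP target; frame s=station, w=world; yaw of tool y line
import sys,numpy as np
from station import manip
from scipy.spatial.transform import Rotation as R
O=np.array([.633,-.0405]);YS=.05
C,S=np.cos(YS),np.sin(YS);M=np.array([[C,-S],[S,C]])
def tos(p): return M.T@(np.asarray(p)[:2]-O)
def tow(p): return O+M@np.asarray(p)[:2]
if __name__=="__main__":
    s=manip.sense();r=R.from_quat(s['tool_rot']);A=r.as_matrix()
    print("t",s['t'],"tcp w",s['tcp_pos'].round(4),"s",tos(s['tcp_pos']).round(4),"F",s['force'].round(1),"yangle_s",round(np.arctan2(A[1,1],A[0,1])-YS,4),"tilt",A[:2,2].round(4),"gap",round(s['finger_gap'],3),"q6",s['q'][5].round(2))
    if len(sys.argv)>2:
        x,y,z,a=map(float,sys.argv[2:6]); p=np.array([x,y]); p=tow(p) if sys.argv[1]=='s' else p
        d=A.T@(np.r_[p,z]-s['tcp_pos']); cur=np.arctan2(A[1,1],A[0,1])-YS
        t=-((a-cur+np.pi/2)%np.pi-np.pi/2)
        print("slide cm (current axes)",(d*100).round(2),"turn z",round(t,4))
        # shift in axes after the turn
        d2=R.from_rotvec([0,0,-t]).as_matrix()@d; print("slide cm after turn",(d2*100).round(2))
E
python3 - <<'E'
from h import *
from go import *
for n,p in dict(housA_foot=(126,203),housA_top=(123,190),blackTL=(318,171),blackBL=(309,203)).items(): print(n,onz("top",[p],0 if 'foot' in n else .05),tos(onz("top",[p],0 if 'foot' in n else .05)[0]))
print(tri((125,197),(393,188)))
print("tray s",tos([.485,.202]))
E
python3 go.py w .395 .2 .10 1.5708
```

```text
housA_foot [[0.40814064 0.40032036]] [-0.20254651  0.45150773]
housA_top [[0.43733656 0.39759088]] [-0.17352349  0.44732248]
blackTL [[ 0.53637998 -0.15644487]] [-0.1022941  -0.11097098]
blackBL [[ 0.44127625 -0.13536098]] [-0.19622522 -0.08516023]
(array([0.42351045, 0.4019982 , 0.02067582]), [np.float64(0.003108556030112937), np.float64(0.003108556030113172)])
tray s [-0.13569509  0.24959386]
t 1.9 tcp w [0.2547 0.5707 0.2054] s [-0.3473  0.6294] F [ 0.6  0.3 -0.6] yangle_s 1.101 tilt [-0.  0.] gap 0.998 q6 -0.18
slide cm (current axes) [-27.92 -28.14  10.54] turn z -0.4698
slide cm after turn [-12.16 -37.73  10.54]
```

```bash
python3 -m creep '[{"slide":[0,0,0],"angular":[0,0,-0.1175],"claw":1},{"slide":[0,0,0],"angular":[0,0,-0.1175],"claw":1},{"slide":[0,0,0],"angular":[0,0,-0.1175],"claw":1},{"slide":[0,0,0],"angular":[0,0,-0.1175],"claw":1}]' && python3 -m creep '[{"slide":[-1.2,-3.5,0],"angular":[0,0,0],"claw":1},{"slide":[-1.2,-3.8,0],"angular":[0,0,0],"claw":1},{"slide":[-1.2,-3.8,0],"angular":[0,0,0],"claw":1},{"slide":[-1.2,-3.8,0],"angular":[0,0,0],"claw":1},{"slide":[-1.2,-3.8,0],"angular":[0,0,0],"claw":1},{"slide":[-1.2,-3.8,1],"angular":[0,0,0],"claw":1},{"slide":[-1.2,-3.8,2],"angular":[0,0,0],"claw":1},{"slide":[-1.2,-3.8,2],"angular":[0,0,0],"claw":1},{"slide":[-1.2,-3.8,2],"angular":[0,0,0],"claw":1},{"slide":[-1.3,-3.8,3],"angular":[0,0,0],"claw":1}]'; python3 go.py w .395 .2 .008 1.5708
```

```text
t: 2.23
tcp_pos: [0.2547, 0.5707, 0.2054]
tool_rot: [-0.028, 1.0, 0.0, 0.0]
force: [-0.1, -0.5, -0.2]
finger_gap: 0.999
gripper_force: 0.0
t: 3.07
tcp_pos: [0.3908, 0.2124, 0.1149]
tool_rot: [-0.025, 1.0, 0.0, 0.002]
force: [-0.2, 0.4, -0.5]
finger_gap: 0.998
gripper_force: 0.0
t 3.0667 tcp w [0.3908 0.2124 0.1149] s [-0.2292  0.2647] F [-0.2  0.4 -0.5] yangle_s 1.571 tilt [0.004  0.0009] gap 0.998 q6 -1.38
slide cm (current axes) [-0.31 -1.27 10.69] turn z 0.0002
slide cm after turn [-0.31 -1.27 10.69]
```

```bash
python3 -m creep '[{"slide":[0,0,1.5],"angular":[0,0,0],"claw":1},{"slide":[0,0,2],"angular":[0,0,0],"claw":1},{"slide":[0,0,2],"angular":[0,0,0],"claw":1},{"slide":[0,0,2],"angular":[0,0,0],"claw":1},{"slide":[0,0,1.5],"angular":[0,0,0],"claw":1},{"slide":[0,0,0.8],"angular":[0,0,0],"claw":1},{"slide":[0,0,0],"angular":[0,0,0],"claw":1},{"slide":[0,0,0],"angular":[0,0,0],"claw":1}]';  python3 go.py s -.116 .25 .007 1.5708
```

```text
t: 3.73
tcp_pos: [0.3894, 0.214, 0.0164]
tool_rot: [-0.025, 1.0, -0.0, -0.0]
force: [0.1, 0.4, 0.1]
finger_gap: 0.998
gripper_force: 0.0
t 3.7333 tcp w [0.3894 0.214  0.0164] s [-0.2306  0.2664] F [0.1 0.4 0.1] yangle_s 1.5711 tilt [-0.0001 -0.    ] gap 0.998 q6 -1.37
slide cm (current axes) [-11.46  -1.64   0.94] turn z 0.0003
slide cm after turn [-11.46  -1.64   0.94]
```

```bash
python3 -m creep '[{"slide":[0,-0.8,0.4],"angular":[0,0,0],"claw":1},{"slide":[0,-0.8,0.5],"angular":[0,0,0],"claw":1},{"slide":[-0.8,0,0],"angular":[0,0,0],"claw":1},{"slide":[-0.8,0,0],"angular":[0,0,0],"claw":1},{"slide":[-0.6,0,0],"angular":[0,0,0],"claw":1},{"slide":[-0.5,0,0],"angular":[0,0,0],"claw":1},{"slide":[-0.5,0,0],"angular":[0,0,0],"claw":1},{"slide":[-0.5,0,0],"angular":[0,0,0],"claw":1},{"slide":[-0.5,0,0],"angular":[0,0,0],"claw":1},{"slide":[-0.5,0,0],"angular":[0,0,0],"claw":1}]';  python3 go.py s -.116 .25 .007 1.5708; python3 -m creep '[{"slide":[-0.5,0,0],"angular":[0,0,0],"claw":1},{"slide":[-0.5,0,0],"angular":[0,0,0],"claw":1},{"slide":[-0.5,0,0],"angular":[0,0,0],"claw":1},{"slide":[-0.5,0,0],"angular":[0,0,0],"claw":1},{"slide":[-0.5,0,0],"angular":[0,0,0],"claw":1},{"slide":[0,0,0],"angular":[0,0,0],"claw":1}]';  python3 go.py s -.116 .25 .007 1.5708
python3 - <<'E'
from meas import *
from go import tos
for n,p in(("top",[.52,.2]),):
    try:
        c,y=tray(n,np.array(p)); print(tos(c),y-.05)
    except Exception as e: print(e)
cv2.imwrite("pics/p1.png",cv2.resize(viewer.snapshot("scene")[130:300,180:450],None,fx=2.5,fy=2.5))
E
```

```text
t: 4.57
tcp_pos: [0.4374, 0.2004, 0.0074]
tool_rot: [-0.025, 1.0, -0.0, -0.0]
force: [-0.6, 0.8, -0.0]
finger_gap: 0.999
gripper_force: 0.0
t 4.5667 tcp w [0.4374 0.2004 0.0074] s [-0.1833  0.2504] F [-0.6  0.8 -0. ] yangle_s 1.5713 tilt [-0. -0.] gap 0.999 q6 -1.42
slide cm (current axes) [-6.73 -0.04  0.04] turn z 0.0005
slide cm after turn [-6.73 -0.04  0.04]
t: 5.07
tcp_pos: [0.4637, 0.2017, 0.0075]
tool_rot: [-0.025, 1.0, 0.0, 0.001]
force: [1.3, 0.5, 0.1]
finger_gap: 1.0
gripper_force: 0.0
t 5.0667 tcp w [0.4637 0.2017 0.0075] s [-0.1569  0.2504] F [1.3 0.5 0.1] yangle_s 1.5708 tilt [0.0022 0.0004] gap 1.0 q6 -1.43
slide cm (current axes) [-4.09 -0.04  0.06] turn z -0.0
slide cm after turn [-4.09 -0.04  0.06]
'NoneType' object has no attribute 'astype'
```

View pics/p1.png

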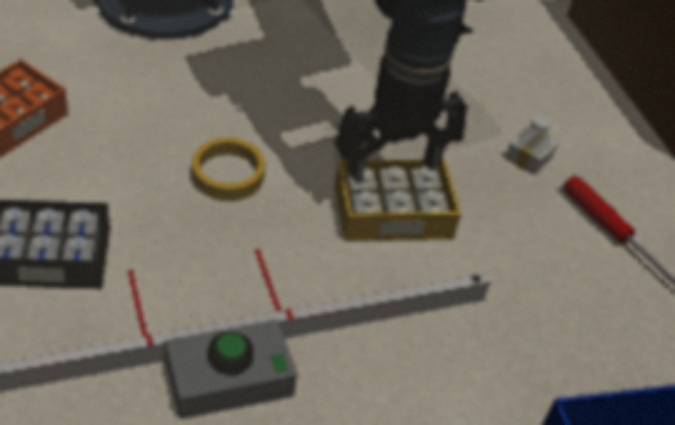

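The crop shows both fingers behind the tray's near wall, with the tray upright and turning parallel to the fence. I continue.

```bash
python3 -m creep '[{"slide":[-0.5,0,0],"angular":[0,0,0],"claw":1},{"slide":[-0.5,0,0],"angular":[0,0,0],"claw":1},{"slide":[-0.5,0,0],"angular":[0,0,0],"claw":1},{"slide":[-0.5,0,0],"angular":[0,0,0],"claw":1},{"slide":[-0.5,0,0],"angular":[0,0,0],"claw":1},{"slide":[-0.5,0,0],"angular":[0,0,0],"claw":1},{"slide":[-0.4,0,0],"angular":[0,0,0],"claw":1},{"slide":[-0.4,0,0],"angular":[0,0,0],"claw":1},{"slide":[-0.3,0,0],"angular":[0,0,0],"claw":1},{"slide":[0,0,0],"angular":[0,0,0],"claw":1}]';  python3 go.py s -.116 .25 .007 1.5708
python3 - <<'E'
from meas import *
from go import tos
c,y=tray("scene",np.array([.57,.21])); print(tos(c),y-.05)
E
```

```text
t: 6.15
tcp_pos: [0.5039, 0.2036, 0.0074]
tool_rot: [-0.025, 1.0, 0.0, 0.001]
force: [-0.2, 0.0, -0.1]
finger_gap: 1.001
gripper_force: 0.0
t 6.15 tcp w [0.5039 0.2036 0.0074] s [-0.1168  0.2503] F [-0.2  0.  -0.1] yangle_s 1.5708 tilt [0.0011 0.0002] gap 1.001 q6 -1.44
slide cm (current axes) [-0.08 -0.03  0.04] turn z 0.0
slide cm after turn [-0.08 -0.03  0.04]
scene tray c [0.4804 0.1996] yaw -0.077 size 0.0894 0.1227 yaw err [ 0.146 -0.113]
[-0.14041459  0.24745765] -0.12673573898383061
```

Run:
```python
from h import *
cv2.imwrite("pics/p2.png",cv2.resize(viewer.snapshot("scene")[150:280,240:420],None,fx=4,fy=4))
```

```text
(no output)
```

View pics/p2.png

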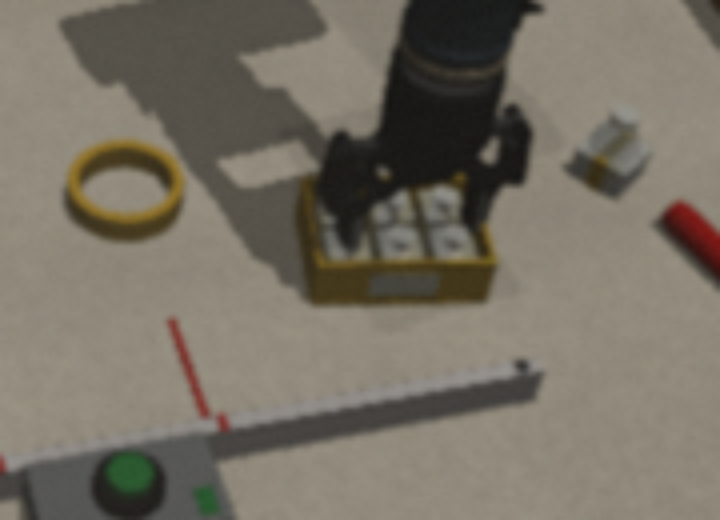

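Run:
```python
from h import *
from go import *
def proj(n,p):
    c=viewer.calibration(n);q=np.linalg.inv(c['T'])@np.r_[p,1.]
    x=np.array([q[0],-q[1],-q[2]])
    return cv2.projectPoints(x.reshape(1,1,3),np.zeros(3),np.zeros(3),K(c),np.array([c['k1'],0,0,0,0.]))[0].ravel()
t=manip.sense()['tcp_pos']
for y in(-.052,.052):
  for z in(.02,.05): 
    p=[*(tow(tos(t)+[0,y])),z]; q=proj("scene",p); print(y,z,q.round(1),"crop",((q-[240,150])*4).round())
I=grab("scene");cv2.imwrite("pics/s2.png",I)
for a,c,l,b in blobs(mask(I,(18,90,40),(34,255,255)),60): print(a,c,b)
```

```text
-0.052 0.02 [323.3 217. ] crop [333. 268.]
-0.052 0.05 [324.7 209.9] crop [339. 240.]
0.052 0.02 [356.4 211.4] crop [466. 245.]
0.052 0.05 [358.4 204.3] crop [474. 217.]
405 [270.8, 196.8] [257, 185, 29, 25]
557 [336.0, 216.2] [314, 194, 50, 32]
3144 [218.8, 358.4] [187, 329, 66, 55]
2577 [143.6, 364.4] [108, 340, 70, 44]
```

Blob extents show the tray has not moved and the force is about zero, so the open fingertips passed over it, higher than I assumed. I'll lift, back off, and look at the fingertips in free air at two openings.

```bash
python3 -m creep '[{"slide":[0,0,-1],"angular":[0,0,0],"claw":1},{"slide":[0,0,-2],"angular":[0,0,0],"claw":1},{"slide":[0,0,-2],"angular":[0,0,0],"claw":1},{"slide":[0,0,-2],"angular":[0,0,0],"claw":1},{"slide":[3,0,-1],"angular":[0,0,0],"claw":1},{"slide":[3,0,0],"angular":[0,0,0],"claw":1},{"slide":[3,0,0],"angular":[0,0,0],"claw":1},{"slide":[3,0,0],"angular":[0,0,0],"claw":1},{"slide":[0,0,0],"angular":[0,0,0],"claw":1},{"slide":[0,0,0],"angular":[0,0,0],"claw":1}]'; python3 -c "
from h import *
cv2.imwrite('pics/a.png',viewer.snapshot('scene'))"; python3 go.py; python3 -m creep '[{"slide":[0,0,0],"angular":[0,0,0],"claw":-1},{"slide":[0,0,0],"angular":[0,0,0],"claw":-1},{"slide":[0,0,0],"angular":[0,0,0],"claw":-1},{"slide":[0,0,0],"angular":[0,0,0],"claw":-1},{"slide":[0,0,0],"angular":[0,0,0],"claw":-1},{"slide":[0,0,0],"angular":[0,0,0],"claw":-1},{"slide":[0,0,0],"angular":[0,0,0],"claw":-1},{"slide":[0,0,0],"angular":[0,0,0],"claw":-1}]'; python3 -c "
from h import *
from meas import tray
b=viewer.snapshot('scene')
c=[cv2.resize(i[100:260,260:430],None,fx=2.3,fy=2.3) for i in(cv2.imread('pics/a.png'),b)]
cv2.imwrite('pics/p3.png',np.hstack(c))
c=viewer.calibration('scene');t=manip.sense()['tcp_pos']
for dz in(0,.013,.03,.05):
    q=np.linalg.inv(c['T'])@np.r_[t+[0,0,dz],1.]
    print(dz,((cv2.projectPoints(np.array([[[q[0],-q[1],-q[2]]]]),np.zeros(3),np.zeros(3),K(c),np.array([c['k1'],0,0,0,0.]))[0].ravel()-[260,100])*2.3).round())
tray('scene',np.array([.483,.2]))
"; python3 go.py
```

```text
t: 7.43
tcp_pos: [0.3809, 0.1975, 0.0881]
tool_rot: [-0.026, 1.0, -0.0, -0.001]
force: [-0.0, 0.1, 0.2]
finger_gap: 0.998
gripper_force: 0.0
t 7.4833 tcp w [0.3835 0.1978 0.0882] s [-0.2373  0.2505] F [-0.1  0.1 -0.3] yangle_s 1.5715 tilt [0.0019 0.0004] gap 1.003 q6 -1.41
t: 8.15
tcp_pos: [0.3831, 0.1976, 0.0873]
tool_rot: [-0.025, 1.0, -0.0, -0.0]
force: [0.2, 0.7, 0.2]
finger_gap: -0.0
gripper_force: 0.0
0 [159. 163.]
0.013 [160. 155.]
0.03 [162. 145.]
0.05 [164. 133.]
scene tray c [0.4847 0.2019] yaw -0.169 size 0.0836 0.1263 yaw err [ 0.006 -0.006]
t 8.4 tcp w [0.383  0.1976 0.0874] s [-0.2378  0.2503] F [0.3 0.  0.2] yangle_s 1.571 tilt [-0.  0.] gap 0.001 q6 -1.41
```

View pics/p3.png

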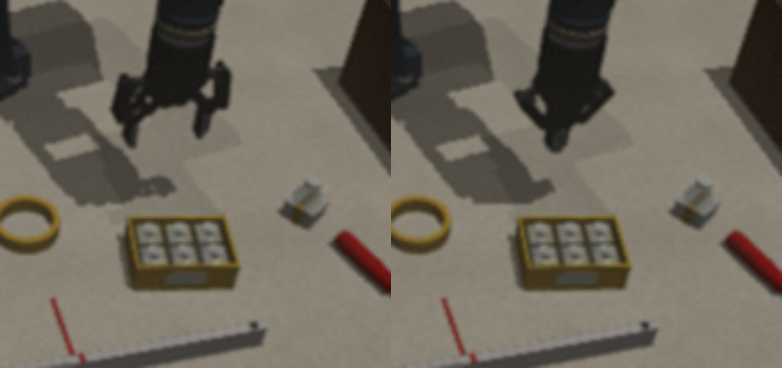

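Left half: open fingertips at about (130,143) and (200,135). Right half: shut tip at (165,150), where the reported TCP projects to (159,163), so the tip hangs about 2 cm higher than reported. The tray is upright and untouched. I'll find the true height by touching the bare bench softly with shut fingers.

```bash
python3 -m creep '[{"slide":[0,0,1.5],"angular":[0,0,0],"claw":-1},{"slide":[0,0,1.5],"angular":[0,0,0],"claw":-1},{"slide":[0,0,1.5],"angular":[0,0,0],"claw":-1},{"slide":[0,0,1.5],"angular":[0,0,0],"claw":-1},{"slide":[0,0,1],"angular":[0,0,0],"claw":-1},{"slide":[0,0,0.5],"angular":[0,0,0],"claw":-1},{"slide":[0,0,0],"angular":[0,0,0],"claw":-1},{"slide":[0,0,0],"angular":[0,0,0],"claw":-1}]'; python3 -c "
from h import *
c=viewer.calibration('scene');t=manip.sense()['tcp_pos'];print(t)
b=viewer.snapshot('scene')[120:250,270:420]
k=viewer.snapshot('top')[150:280,140:290]
cv2.imwrite('pics/p4.png',np.hstack([cv2.resize(i,None,fx=2.6,fy=2.6,interpolation=cv2.INTER_CUBIC) for i in(b,k)]))
for n,o in(('scene',[270,120]),('top',[140,150])):
  c=viewer.calibration(n)
  for dz in(0,.02):
    q=np.linalg.inv(c['T'])@np.r_[t+[0,0,dz],1.]
    print(n,dz,((cv2.projectPoints(np.array([[[q[0],-q[1],-q[2]]]]),np.zeros(3),np.zeros(3),K(c),np.array([c['k1'],0,0,0,0.]))[0].ravel()-o)*2.6).round())
"
```

```text
t: 9.07
tcp_pos: [0.383, 0.1976, 0.0124]
tool_rot: [-0.025, 1.0, -0.0, -0.0]
force: [0.4, 0.6, 1.0]
finger_gap: 0.002
gripper_force: 0.0
[0.38302805 0.19756956 0.01241179]
scene 0 [145. 178.]
scene 0.02 [147. 166.]
top 0 [134. 172.]
top 0.02 [131. 170.]
```

View pics/p4.png

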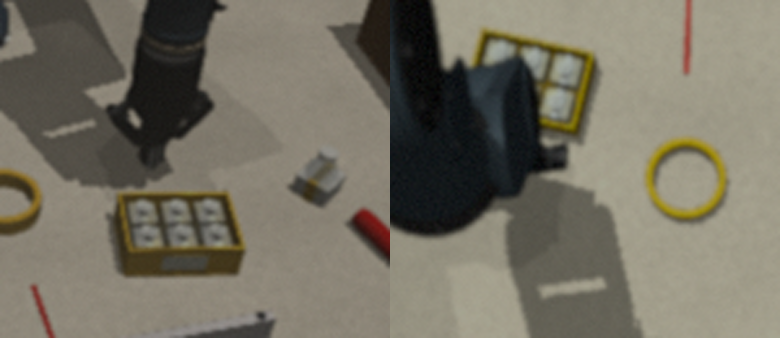

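Left: tip at (150,168), with the reported TCP projecting to (145,178) and +2 cm to (147,166). The tip is still well off the bench, as its separate shadow at (90,183) shows. Now the soft touch.

```bash
python3 -m creep '[{"slide":[0,0,0.3],"angular":[0,0,0],"claw":-1},{"slide":[0,0,0.3],"angular":[0,0,0],"claw":-1},{"slide":[0,0,0.3],"angular":[0,0,0],"claw":-1},{"slide":[0,0,0.3],"angular":[0,0,0],"claw":-1},{"slide":[0,0,0],"angular":[0,0,0],"claw":-1}]';python3 -m creep '[{"slide":[0,0,0.2],"angular":[0,0,0],"claw":-1},{"slide":[0,0,0.2],"angular":[0,0,0],"claw":-1},{"slide":[0,0,0],"angular":[0,0,0],"claw":-1}]'
```

```text
t: 9.58
tcp_pos: [0.3828, 0.1975, -0.0001]
tool_rot: [-0.025, 1.0, -0.0, -0.0]
force: [0.2, -0.4, -0.3]
finger_gap: -0.001
gripper_force: 0.0
t: 9.83
tcp_pos: [0.3829, 0.1975, -0.0039]
tool_rot: [-0.025, 1.0, -0.0, -0.0]
force: [0.4, -0.4, -0.0]
finger_gap: -0.004
gripper_force: 0.0
```

```bash
python3 -m creep '[{"slide":[0,0,0.2],"angular":[0,0,0],"claw":-1},{"slide":[0,0,0.2],"angular":[0,0,0],"claw":-1},{"slide":[0,0,0],"angular":[0,0,0],"claw":-1}]' | sed -n '1,2p;4p';python3 -m creep '[{"slide":[0,0,0.2],"angular":[0,0,0],"claw":-1},{"slide":[0,0,0.2],"angular":[0,0,0],"claw":-1},{"slide":[0,0,0],"angular":[0,0,0],"claw":-1}]'| sed -n '1,2p;4p'
```

```text
t: 10.08
tcp_pos: [0.3829, 0.1975, -0.0079]
force: [0.2, 1.2, 0.3]
t: 10.33
tcp_pos: [0.3829, 0.1975, -0.0119]
force: [-0.3, -0.8, -0.1]
```

```bash
python3 -m creep '[{"slide":[0,0,0.15],"angular":[0,0,0],"claw":-1},{"slide":[0,0,0],"angular":[0,0,0],"claw":-1}]' | sed -n '1,2p;4p';python3 -m creep '[{"slide":[0,0,0.15],"angular":[0,0,0],"claw":-1},{"slide":[0,0,0],"angular":[0,0,0],"claw":-1}]'| sed -n '1,2p;4p'
```

```text
t: 10.5
tcp_pos: [0.3829, 0.1976, -0.0133]
force: [0.1, -0.0, -1.3]
t: 10.67
tcp_pos: [0.383, 0.1976, -0.0148]
force: [0.1, -0.7, -0.0]
```

```bash
python3 -m creep '[{"slide":[0,0,0],"angular":[0,0,0],"claw":1},{"slide":[0,0,0],"angular":[0,0,0],"claw":1},{"slide":[0,0,0],"angular":[0,0,0],"claw":1},{"slide":[0,0,0],"angular":[0,0,0],"claw":1},{"slide":[-0.3,0,0],"angular":[0,0,0],"claw":1},{"slide":[-0.6,0,0],"angular":[0,0,0],"claw":1},{"slide":[-0.8,0,0],"angular":[0,0,0],"claw":1},{"slide":[-0.6,0,0],"angular":[0,0,0],"claw":1},{"slide":[-0.5,0,0],"angular":[0,0,0],"claw":1},{"slide":[-0.5,0,0],"angular":[0,0,0],"claw":1}]';  python3 -m creep '[{"slide":[-0.5,0,0],"angular":[0,0,0],"claw":1},{"slide":[-0.5,0,0],"angular":[0,0,0],"claw":1},{"slide":[-0.5,0,0],"angular":[0,0,0],"claw":1},{"slide":[-0.5,0,0],"angular":[0,0,0],"claw":1},{"slide":[-0.5,0,0],"angular":[0,0,0],"claw":1},{"slide":[-0.5,0,0],"angular":[0,0,0],"claw":1}]' ;  python3 go.py s -.116 .25 -.015 1.5708
python3 - <<'E'
from meas import *
from go import tos
c,y=tray("scene",np.array([.50,.2])); print(tos(c),y-.05)
E
```

```text
t: 11.5
tcp_pos: [0.4171, 0.1993, -0.0146]
tool_rot: [-0.025, 1.0, 0.0, 0.0]
force: [0.6, 0.3, 0.0]
finger_gap: 1.0
gripper_force: 0.0
t: 12.0
tcp_pos: [0.4462, 0.2007, -0.0147]
tool_rot: [-0.025, 1.0, -0.0, -0.0]
force: [-1.8, -0.3, -0.3]
finger_gap: 0.999
gripper_force: 0.9
t 12.0 tcp w [ 0.4462  0.2007 -0.0147] s [-0.1745  0.2503] F [-1.8 -0.3 -0.3] yangle_s 1.5712 tilt [-0.0005 -0.0001] gap 0.999 q6 -1.43
slide cm (current axes) [-5.85 -0.03  0.03] turn z 0.0004
slide cm after turn [-5.85 -0.03  0.03]
scene tray c [0.5028 0.2115] yaw 0.047 size 0.0869 0.126 yaw err [ 0.008 -0.008]
[-0.11744979  0.25818995] -0.0030660730444457135
```

Contact now: the tray moved and is parallel to the station, and the centre offset of 57 mm agrees with half-depth plus finger. Continuing.

```bash
python3 -m creep '[{"slide":[-0.6,0,0],"angular":[0,0,0],"claw":1},{"slide":[-0.6,0,0],"angular":[0,0,0],"claw":1},{"slide":[-0.6,0,0],"angular":[0,0,0],"claw":1},{"slide":[-0.6,0,0],"angular":[0,0,0],"claw":1},{"slide":[-0.6,0,0],"angular":[0,0,0],"claw":1},{"slide":[-0.6,0,0],"angular":[0,0,0],"claw":1},{"slide":[-0.6,0,0],"angular":[0,0,0],"claw":1},{"slide":[-0.6,0,0],"angular":[0,0,0],"claw":1},{"slide":[-0.6,0,0],"angular":[0,0,0],"claw":1},{"slide":[-0.3,0,0],"angular":[0,0,0],"claw":1}]'; python3 -m creep '[{"slide":[0.3,0,0],"angular":[0,0,0],"claw":1},{"slide":[1,0,0],"angular":[0,0,0],"claw":1},{"slide":[2,0,-3],"angular":[0,0,0],"claw":1},{"slide":[0,0,-4],"angular":[0,0,0],"claw":1},{"slide":[0,0,-4],"angular":[0,0,0],"claw":1},{"slide":[0,0,0],"angular":[0,0,0],"claw":1}]';python3 - <<'E'
from meas import *
from go import tos
c,y=tray("scene",np.array([.56,.21])); print(tos(c),y-.05)
E
python3 go.py s -.06 .36 .08 0
```

```text
t: 13.03
tcp_pos: [0.5047, 0.2037, -0.0146]
tool_rot: [-0.025, 1.0, 0.0, 0.001]
force: [-1.1, -0.0, -0.2]
finger_gap: 1.0
gripper_force: 1.0
t: 13.53
tcp_pos: [0.4735, 0.2031, 0.1014]
tool_rot: [-0.025, 1.0, 0.001, 0.006]
force: [0.3, -0.4, 0.4]
finger_gap: 1.001
gripper_force: 0.0
scene tray c [0.5561 0.2141] yaw 0.039 size 0.0748 0.1261 yaw err [ 0.015 -0.015]
[-0.06408416  0.2581569 ] -0.011477081478401985
t 13.7333 tcp w [0.4688 0.2018 0.0948] s [-0.1519  0.2502] F [-0.3 -0.3  0. ] yangle_s 1.5711 tilt [-0.0013 -0.0003] gap 1.003 q6 -1.43
slide cm (current axes) [-9.2  10.98  1.47] turn z -1.5705
slide cm after turn [-10.98  -9.19   1.47]
```

```bash
python3 -m creep '[{"slide":[0,0,0],"angular":[0,0,0.12],"claw":1},{"slide":[0,0,0],"angular":[0,0,0.12],"claw":0.3},{"slide":[0,0,0],"angular":[0,0,0.12],"claw":0},{"slide":[0,0,0],"angular":[0,0,0.12],"claw":0},{"slide":[0,0,0],"angular":[0,0,0.12],"claw":0},{"slide":[0,0,0],"angular":[0,0,0.12],"claw":0},{"slide":[0,0,0],"angular":[0,0,0.12],"claw":0},{"slide":[0,0,0],"angular":[0,0,0.12],"claw":0},{"slide":[0,0,0],"angular":[0,0,0.12],"claw":0},{"slide":[0,0,0],"angular":[0,0,0.12],"claw":0}]' >/dev/null; python3 -m creep '[{"slide":[0,0,0],"angular":[0,0,0.12],"claw":0},{"slide":[0,0,0],"angular":[0,0,0.12],"claw":0},{"slide":[0,0,0],"angular":[0,0,0.12],"claw":0},{"slide":[2.5,2,0],"angular":[0,0,0],"claw":0},{"slide":[2.5,2.2,0],"angular":[0,0,0],"claw":0},{"slide":[2.5,2.2,0],"angular":[0,0,0],"claw":0},{"slide":[2.5,2,0],"angular":[0,0,0],"claw":0},{"slide":[1,0.8,0],"angular":[0,0,0],"claw":0},{"slide":[0,0,0],"angular":[0,0,0],"claw":0},{"slide":[0,0,0],"angular":[0,0,0],"claw":0}]'; python3 go.py s -.06 .36 -.008 0
python3 - <<'E'
from meas import *
from go import tos
c,y=tray("scene",np.array([.56,.21])); print(tos(c),y-.05)
try:
  c,y=tray("top",np.array([.56,.21])); print(tos(c),y-.05)
except Exception as e: print(e)
E
```

```text
t: 15.4
tcp_pos: [0.5534, 0.3171, 0.0928]
tool_rot: [0.685, 0.729, -0.002, -0.001]
force: [-0.5, -0.8, -0.0]
finger_gap: 0.499
gripper_force: 0.0
t 15.4 tcp w [0.5534 0.3171 0.0928] s [-0.0616  0.3611] F [-0.5 -0.8 -0. ] yangle_s 0.012 tilt [-0.0044 -0.0019] gap 0.499 q6 0.28
slide cm (current axes) [-0.1   0.21 10.08] turn z 0.012
slide cm after turn [-0.09  0.21 10.08]
scene tray c [0.5561 0.2145] yaw 0.061 size 0.0755 0.1269 yaw err [0.003 0.01 ]
[-0.06405121  0.25857138] 0.010619046987506868
top tray c [0.5641 0.2142] yaw 0.047 size 0.0876 0.127 yaw err [ 0.019 -0.019]
[-0.05612779  0.25782659] -0.0033270196897924875
```

```bash
python3 -m creep '[{"slide":[0,0.2,0],"angular":[0,0,0.012],"claw":0},{"slide":[0,0,2],"angular":[0,0,0],"claw":0},{"slide":[0,0,2],"angular":[0,0,0],"claw":0},{"slide":[0,0,2],"angular":[0,0,0],"claw":0},{"slide":[0,0,2],"angular":[0,0,0],"claw":0},{"slide":[0,0,1.5],"angular":[0,0,0],"claw":0},{"slide":[0,0,0.6],"angular":[0,0,0],"claw":0},{"slide":[0,0,0],"angular":[0,0,0],"claw":0},{"slide":[0,0,0],"angular":[0,0,0],"claw":0}]'; python3 go.py s -.06 .076 -.010 0
```

```text
t: 16.55
tcp_pos: [0.5574, 0.3175, -0.0053]
tool_rot: [0.69, 0.724, 0.0, 0.0]
force: [-0.7, 0.1, -0.7]
finger_gap: 0.501
gripper_force: 0.0
t 16.55 tcp w [ 0.5574  0.3175 -0.0053] s [-0.0576  0.3613] F [-0.7  0.1 -0.7] yangle_s -0.0013 tilt [0.0004 0.0001] gap 0.501 q6 0.3
slide cm (current axes) [-28.54  -0.2    0.46] turn z -0.0013
slide cm after turn [-28.53  -0.24   0.46]
```

```bash
python3 -m creep '[{"slide":[-0.5,-0.2,0.4],"angular":[0,0,0],"claw":0},{"slide":[-0.8,0,0],"angular":[0,0,0],"claw":0},{"slide":[-0.6,0,0],"angular":[0,0,0],"claw":0},{"slide":[-0.5,0,0],"angular":[0,0,0],"claw":0},{"slide":[-0.5,0,0],"angular":[0,0,0],"claw":0},{"slide":[-0.5,0,0],"angular":[0,0,0],"claw":0},{"slide":[-0.6,0,0],"angular":[0,0,0],"claw":0},{"slide":[-0.6,0,0],"angular":[0,0,0],"claw":0},{"slide":[-0.6,0,0],"angular":[0,0,0],"claw":0},{"slide":[-0.6,0,0],"angular":[0,0,0],"claw":0}]'; python3 go.py s -.06 .076 -.010 0
python3 - <<'E'
from meas import *
from go import tos
for n in("scene","top"):
  try:
    c,y=tray(n,np.array([.56,.19])); print(tos(c),y-.05)
  except Exception as e: print(e)
E
```

```text
t: 17.38
tcp_pos: [0.5583, 0.2593, -0.0092]
tool_rot: [0.69, 0.724, 0.001, 0.0]
force: [-0.4, 3.5, 1.8]
finger_gap: 0.501
gripper_force: 1.8
t 17.3833 tcp w [ 0.5583  0.2593 -0.0092] s [-0.0596  0.3031] F [-0.4  3.5  1.8] yangle_s -0.001 tilt [0.0011 0.0006] gap 0.501 q6 0.2
slide cm (current axes) [-2.271e+01 -2.000e-02  7.000e-02] turn z -0.001
slide cm after turn [-22.71  -0.04   0.07]
scene tray c [0.5568 0.1831] yaw 0.042 size 0.0731 0.127 yaw err [ 0.009 -0.009]
[-0.06495075  0.22714604] -0.008339379998832684
top tray c [0.5664 0.1826] yaw -0.012 size 0.0875 0.1281 yaw err [ 0.045 -0.044]
[-0.05538091  0.22619379] -0.061607576481037464
```

```bash
python3 -m creep '[{"slide":[-0.6,0,0],"angular":[0,0,0],"claw":0},{"slide":[-0.7,0,0],"angular":[0,0,0],"claw":0},{"slide":[-0.7,0,0],"angular":[0,0,0],"claw":0},{"slide":[-0.7,0,0],"angular":[0,0,0],"claw":0},{"slide":[-0.7,0,0],"angular":[0,0,0],"claw":0},{"slide":[-0.7,0,0],"angular":[0,0,0],"claw":0},{"slide":[-0.7,0,0],"angular":[0,0,0],"claw":0},{"slide":[-0.7,0,0],"angular":[0,0,0],"claw":0},{"slide":[-0.7,0,0],"angular":[0,0,0],"claw":0},{"slide":[-0.7,0,0],"angular":[0,0,0],"claw":0}]' | grep force; python3 go.py s -.06 .076 -.010 0;python3 -m creep '[{"slide":[-0.7,0,0],"angular":[0,0,0],"claw":0},{"slide":[-0.7,0,0],"angular":[0,0,0],"claw":0},{"slide":[-0.7,0,0],"angular":[0,0,0],"claw":0},{"slide":[-0.7,0,0],"angular":[0,0,0],"claw":0},{"slide":[-0.7,0,0],"angular":[0,0,0],"claw":0},{"slide":[-0.7,0,0],"angular":[0,0,0],"claw":0},{"slide":[-0.7,0,0],"angular":[0,0,0],"claw":0},{"slide":[-0.7,0,0],"angular":[0,0,0],"claw":0},{"slide":[-0.7,0,0],"angular":[0,0,0],"claw":0},{"slide":[-0.6,0,0],"angular":[0,0,0],"claw":0}]'; python3 go.py s -.06 .076 -.010 0
python3 - <<'E'
from meas import *
from go import tos
for n in("scene","top"):
  try:
    c,y=tray(n,np.array([.575,.05])); print(tos(c),y-.05)
  except Exception as e: print(e)
E
```

```text
force: [-0.2, 1.4, -1.0]
gripper_force: 0.8
t 18.6167 tcp w [ 0.5613  0.1898 -0.0096] s [-0.0601  0.2335] F [-0.2  1.4 -1. ] yangle_s -0.0011 tilt [-0.0001 -0.    ] gap 0.501 q6 0.09
slide cm (current axes) [-15.75   0.03   0.04] turn z -0.0011
slide cm after turn [-1.575e+01  1.000e-02  4.000e-02]
t: 19.45
tcp_pos: [0.5646, 0.1208, -0.0096]
tool_rot: [0.69, 0.724, -0.0, -0.0]
force: [-0.2, 2.1, -1.3]
finger_gap: 0.499
gripper_force: 0.9
t 19.45 tcp w [ 0.5646  0.1208 -0.0096] s [-0.0602  0.1645] F [-0.2  2.1 -1.3] yangle_s -0.0012 tilt [-0.0001 -0.    ] gap 0.499 q6 -0.03
slide cm (current axes) [-8.85  0.03  0.04] turn z -0.0012
slide cm after turn [-8.85  0.02  0.04]
scene tray c [0.5639 0.0447] yaw 0.038 size 0.0727 0.127 yaw err [ 0.012 -0.013]
[-0.06477528  0.08857488] -0.012476271942003028
top tray c [0.5719 0.0391] yaw -0.079 size 0.0908 0.1246 yaw err [ 0.096 -0.133]
[-0.05700493  0.08251711] -0.1290939653786638
```

```bash
python3 -m creep '[{"slide":[-0.7,0,0],"angular":[0,0,0],"claw":0},{"slide":[-0.7,0,0],"angular":[0,0,0],"claw":0},{"slide":[-0.7,0,0],"angular":[0,0,0],"claw":0},{"slide":[-0.7,0,0],"angular":[0,0,0],"claw":0},{"slide":[-0.7,0,0],"angular":[0,0,0],"claw":0},{"slide":[-0.7,0,0],"angular":[0,0,0],"claw":0},{"slide":[-0.7,0,0],"angular":[0,0,0],"claw":0},{"slide":[-0.7,0,0],"angular":[0,0,0],"claw":0},{"slide":[-0.6,0,0],"angular":[0,0,0],"claw":0},{"slide":[-0.5,0,0],"angular":[0,0,0],"claw":0}]' | grep force; python3 -m creep '[{"slide":[-0.5,0,0],"angular":[0,0,0],"claw":0},{"slide":[-0.5,0,0],"angular":[0,0,0],"claw":0},{"slide":[-0.4,0,0],"angular":[0,0,0],"claw":0},{"slide":[-0.3,0,0],"angular":[0,0,0],"claw":0},{"slide":[0,0,0],"angular":[0,0,0],"claw":0}]'; python3 go.py s -.06 .076 -.010 0
python3 - <<'E'
from meas import *
from go import tos
c,y=tray("scene",np.array([.58,-.03])); print(tos(c),y-.05)
im=viewer.snapshot("scene"); cv2.imwrite("pics/p5.png",cv2.resize(im[170:300,180:340],None,fx=4,fy=4,interpolation=cv2.INTER_CUBIC))
E
```

```text
force: [-0.8, 3.6, 2.2]
gripper_force: 1.7
t: 21.1
tcp_pos: [0.5688, 0.0368, -0.0097]
tool_rot: [0.69, 0.724, -0.0, 0.0]
force: [0.2, -1.0, -0.8]
finger_gap: 0.501
gripper_force: 0.0
t 21.1 tcp w [ 0.5688  0.0368 -0.0097] s [-0.0602  0.0804] F [ 0.2 -1.  -0.8] yangle_s -0.0011 tilt [ 0.     -0.0007] gap 0.501 q6 -0.18
slide cm (current axes) [-0.44  0.02  0.03] turn z -0.0011
slide cm after turn [-0.44  0.02  0.03]
scene tray c [ 0.5684 -0.0384] yaw 0.036 size 0.0725 0.1273 yaw err [ 0.01 -0.01]
[-0.06437588  0.00531334] -0.014114179990835488
```

View pics/p5.png

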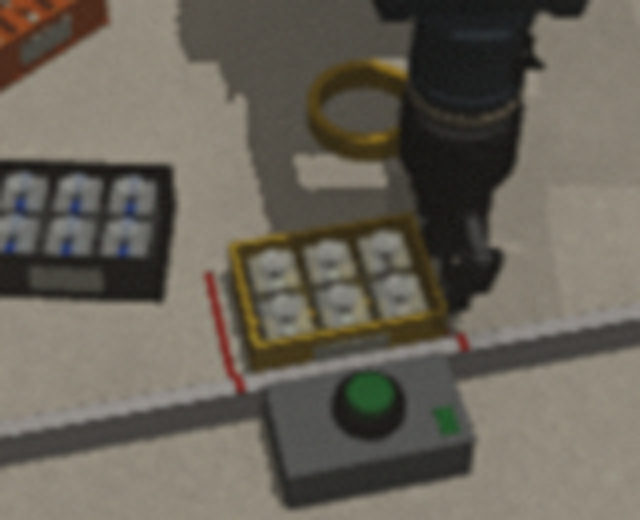

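The picture shows the tray between the lines, a bit left of centre: the right line at (225,330) has a visible gap, and the left line shows only at (463,343). The black tray is untouched. I nudge 5 mm more, then retreat and come in from the front.

```bash
python3 -m creep '[{"slide":[-0.25,0,0],"angular":[0,0,0],"claw":0},{"slide":[-0.25,0,0],"angular":[0,0,0],"claw":0},{"slide":[0,0,0],"angular":[0,0,0],"claw":0},{"slide":[0,0,0],"angular":[0,0,0],"claw":0}]'|head -2; python3 go.py; python3 -m creep '[{"slide":[0.5,0,0],"angular":[0,0,0],"claw":0},{"slide":[2,0,0],"angular":[0,0,0],"claw":0},{"slide":[1,0,-3],"angular":[0,0,0],"claw":0},{"slide":[0,0,-4],"angular":[0,0,0],"claw":0},{"slide":[0,0,-4],"angular":[0,0,0],"claw":0},{"slide":[0,0,0],"angular":[0,0,-0.12],"claw":1},{"slide":[0,0,0],"angular":[0,0,-0.12],"claw":1},{"slide":[0,0,0],"angular":[0,0,-0.12],"claw":1},{"slide":[0,0,0],"angular":[0,0,-0.12],"claw":1},{"slide":[0,0,0],"angular":[0,0,-0.12],"claw":1}]' |head -2;python3 -m creep '[{"slide":[0,0,0],"angular":[0,0,-0.12],"claw":1},{"slide":[0,0,0],"angular":[0,0,-0.12],"claw":1},{"slide":[0,0,0],"angular":[0,0,-0.12],"claw":1},{"slide":[0,0,0],"angular":[0,0,-0.12],"claw":1},{"slide":[0,0,0],"angular":[0,0,-0.12],"claw":1},{"slide":[0,0,0],"angular":[0,0,-0.12],"claw":1},{"slide":[0,0,0],"angular":[0,0,-0.12],"claw":1},{"slide":[0,0,0],"angular":[0,0,-0.13],"claw":1},{"slide":[0,0,0],"angular":[0,0,0],"claw":1}]'|head -2; python3 go.py s -.145 0 .06 1.5708
python3 - <<'E'
from meas import *
from go import tos
for n in("scene","top"):
  try:
    c,y=tray(n,np.array([.58,-.04])); print(tos(c),y-.05)
  except Exception as e: print(e)
E
```

```text
t: 21.68
tcp_pos: [0.5688, 0.0325, -0.0097]
t 21.6833 tcp w [ 0.5688  0.0325 -0.0097] s [-0.0604  0.0761] F [-0.5  0.7  1.2] yangle_s -0.001 tilt [-0.0004 -0.0002] gap 0.503 q6 -0.19
t: 22.52
tcp_pos: [0.5673, 0.0679, 0.1008]
t: 23.27
tcp_pos: [0.5673, 0.0679, 0.1005]
t 23.2667 tcp w [0.5673 0.0679 0.1005] s [-0.0602  0.1115] F [ 0.2 -0.3  0.1] yangle_s 1.5664 tilt [ 0.0002 -0.0002] gap 0.998 q6 -1.69
slide cm (current axes) [  8.43 -11.19   4.05] turn z -0.0044
slide cm after turn [  8.48 -11.15   4.05]
scene tray c [ 0.5681 -0.043 ] yaw 0.048 size 0.0723 0.1273 yaw err [ 0.009 -0.009]
[-0.06495973  0.00077204] -0.0023087914234276585
top tray c [ 0.578  -0.0437] yaw 0.036 size 0.0878 0.1289 yaw err [ 0.008 -0.008]
[-0.05508607 -0.00044764] -0.013997106276034142
```

```bash
python3 -m creep '[{"slide":[2,-2.5,0],"angular":[0,0,-0.0045],"claw":1},{"slide":[2,-2.8,0],"angular":[0,0,0],"claw":1},{"slide":[2,-2.8,0],"angular":[0,0,0],"claw":1},{"slide":[2,-2.8,0],"angular":[0,0,0],"claw":1},{"slide":[0.4,-0.3,0],"angular":[0,0,0],"claw":1},{"slide":[0,0,0],"angular":[0,0,0],"claw":1},{"slide":[0,0,0],"angular":[0,0,0],"claw":1}]'|head -2; python3 go.py s -.145 0 -.0148 1.5708;python3 -m creep '[{"slide":[0,0,2],"angular":[0,0,0],"claw":1},{"slide":[0,0,2.5],"angular":[0,0,0],"claw":1},{"slide":[0,0,2.5],"angular":[0,0,0],"claw":1},{"slide":[0,0,2],"angular":[0,0,0],"claw":1},{"slide":[0,0,1.5],"angular":[0,0,0],"claw":1},{"slide":[0,0,0.5],"angular":[0,0,0],"claw":1},{"slide":[0,0,0.3],"angular":[0,0,0],"claw":1},{"slide":[0,0,0],"angular":[0,0,0],"claw":1}]';python3 go.py s -.101 0 -.0148 1.5708
```

```text
t: 24.25
tcp_pos: [0.4892, -0.0482, 0.1006]
t 24.25 tcp w [ 0.4892 -0.0482  0.1006] s [-0.1441 -0.0005] F [ 0.1  0.1 -0.3] yangle_s 1.5668 tilt [0.001  0.0001] gap 0.999 q6 -1.94
slide cm (current axes) [ 0.11  0.05 11.54] turn z -0.004
slide cm after turn [ 0.11  0.05 11.54]
t: 24.92
tcp_pos: [0.4893, -0.0474, -0.0128]
tool_rot: [-0.024, 1.0, -0.0, 0.0]
force: [1.0, 0.8, -0.1]
finger_gap: 1.0
gripper_force: 0.0
t 24.9167 tcp w [ 0.4893 -0.0474 -0.0128] s [-0.1439  0.0003] F [ 1.   0.8 -0.1] yangle_s 1.5697 tilt [0.0002 0.    ] gap 1.0 q6 -1.94
slide cm (current axes) [-4.29 -0.02  0.2 ] turn z -0.0011
slide cm after turn [-4.29 -0.03  0.2 ]
```

Now push forward, slower near the fence, watching force.

```bash
python3 -m creep '[{"slide":[-0.5,0,0.1],"angular":[0,0,0],"claw":1},{"slide":[-0.6,0,0.1],"angular":[0,0,0],"claw":1},{"slide":[-0.6,0,0],"angular":[0,0,0],"claw":1},{"slide":[-0.4,0,0],"angular":[0,0,0],"claw":1},{"slide":[-0.4,0,0],"angular":[0,0,0],"claw":1},{"slide":[-0.4,0,0],"angular":[0,0,0],"claw":1},{"slide":[-0.4,0,0],"angular":[0,0,0],"claw":1},{"slide":[-0.4,0,0],"angular":[0,0,0],"claw":1},{"slide":[-0.2,0,0],"angular":[0,0,0],"claw":1},{"slide":[0,0,0],"angular":[0,0,0],"claw":1}]';python3 go.py s -.101 0 -.0148 1.5708; python3 -m creep '[{"slide":[-0.1,0,0],"angular":[0,0,0],"claw":1},{"slide":[-0.1,0,0],"angular":[0,0,0],"claw":1},{"slide":[0,0,0],"angular":[0,0,0],"claw":1}]'|grep -E "tcp|force"
```

```text
t: 25.75
tcp_pos: [0.5278, -0.0462, -0.0147]
tool_rot: [-0.024, 1.0, 0.0, 0.0]
force: [-2.4, 0.2, -0.3]
finger_gap: 0.994
gripper_force: 0.7
t 25.75 tcp w [ 0.5278 -0.0462 -0.0147] s [-0.1053 -0.0004] F [-2.4  0.2 -0.3] yangle_s 1.5685 tilt [0.0001 0.0001] gap 0.994 q6 -1.92
slide cm (current axes) [-0.43  0.04  0.01] turn z -0.0023
slide cm after turn [-0.43  0.04  0.01]
tcp_pos: [0.5295, -0.0461, -0.0147]
force: [-2.1, 0.8, 1.0]
gripper_force: 1.2
```

```bash
python3 -m creep '[{"slide":[-0.1,0,0],"angular":[0,0,0],"claw":1},{"slide":[-0.1,0,0],"angular":[0,0,0],"claw":1},{"slide":[0,0,0],"angular":[0,0,0],"claw":1}]'|grep -E "tcp|force"; python3 -m creep '[{"slide":[-0.1,0,0],"angular":[0,0,0],"claw":1},{"slide":[0,0,0],"angular":[0,0,0],"claw":1}]'|grep -E "tcp|force"
```

```text
tcp_pos: [0.5299, -0.046, -0.0147]
force: [-5.5, -1.4, 2.7]
gripper_force: 2.8
tcp_pos: [0.5298, -0.046, -0.0147]
force: [-7.0, -3.2, 3.8]
gripper_force: 3.7
```

```bash
python3 -m creep '[{"slide":[-0.1,0,0],"angular":[0,0,0],"claw":1},{"slide":[0,0,0],"angular":[0,0,0],"claw":1}]'|grep -E "tcp|force";python3 go.py
```

```text
tcp_pos: [0.5297, -0.0459, -0.0148]
force: [-8.7, -2.6, 5.0]
gripper_force: 4.6
t 26.5833 tcp w [ 0.5297 -0.0459 -0.0148] s [-0.1034 -0.0002] F [-8.7 -2.6  5. ] yangle_s 1.569 tilt [-0.0076  0.0009] gap 0.999 q6 -1.91
```

The tray is against the fence, with force rising while x stays constant. To seat it exactly flush whatever my yaw error, I back off and push once at the middle with shut fingers.

```bash
python3 -m creep '[{"slide":[0.5,0,0],"angular":[0,0,0],"claw":1},{"slide":[1,0,0],"angular":[0,0,0],"claw":1},{"slide":[1,0,0],"angular":[0,0,0],"claw":0},{"slide":[0,0,0],"angular":[0,0,0],"claw":-1},{"slide":[0,0,0],"angular":[0,0,0],"claw":-1},{"slide":[0,0,0],"angular":[0,0,0],"claw":-1},{"slide":[0,0,0],"angular":[0,0,0],"claw":-1},{"slide":[0,0,0],"angular":[0,0,0],"claw":-1},{"slide":[0,0,0],"angular":[0,0,0],"claw":-1}]';python3 go.py s -.1034 0 -.0148 1.5708;python3 - <<'E'
from meas import *
from go import tos
for n in("scene","top"):
  try:
    c,y=tray(n,np.array([.588,-.04])); print(tos(c),y-.05)
  except Exception as e: print(e)
E
```

```text
t: 27.33
tcp_pos: [0.5093, -0.0473, -0.0146]
tool_rot: [-0.024, 1.0, -0.0, 0.001]
force: [-0.3, 0.0, 1.2]
finger_gap: 0.007
gripper_force: 0.0
t 27.3333 tcp w [ 0.5093 -0.0473 -0.0146] s [-0.1239 -0.0006] F [-0.3  0.   1.2] yangle_s 1.5686 tilt [ 0.001  -0.0003] gap 0.007 q6 -1.93
slide cm (current axes) [-2.05  0.06  0.03] turn z -0.0022
slide cm after turn [-2.05  0.06  0.03]
scene tray c [ 0.5742 -0.0429] yaw 0.041 size 0.0621 0.1269 yaw err [-0.014  0.014]
[-0.05880415  0.00054799] -0.009328968203075876
'NoneType' object has no attribute 'astype'
```

```bash
python3 -m creep '[{"slide":[-0.4,0,0],"angular":[0,0,0],"claw":-1},{"slide":[-0.5,0,0],"angular":[0,0,0],"claw":-1},{"slide":[-0.5,0,0],"angular":[0,0,0],"claw":-1},{"slide":[-0.3,0,0],"angular":[0,0,0],"claw":-1},{"slide":[-0.2,0,0],"angular":[0,0,0],"claw":-1},{"slide":[-0.1,0,0],"angular":[0,0,0],"claw":-1},{"slide":[-0.1,0,0],"angular":[0,0,0],"claw":-1},{"slide":[0,0,0],"angular":[0,0,0],"claw":-1}]'|grep -E "tcp|force";python3 -m creep '[{"slide":[-0.2,0,0],"angular":[0,0,0],"claw":-1},{"slide":[-0.1,0,0],"angular":[0,0,0],"claw":-1},{"slide":[0,0,0],"angular":[0,0,0],"claw":-1}]'|grep -E "tcp|force"
```

```text
tcp_pos: [0.5296, -0.0461, -0.0146]
force: [0.1, 0.3, 0.1]
gripper_force: 0.0
tcp_pos: [0.5298, -0.0457, -0.0148]
force: [-4.5, -1.9, 1.7]
gripper_force: 2.3
```

```bash
python3 -m creep '[{"slide":[-0.2,0,0],"angular":[0,0,0],"claw":-1},{"slide":[-0.1,0,0],"angular":[0,0,0],"claw":-1},{"slide":[0,0,0],"angular":[0,0,0],"claw":-1}]'|grep -E "tcp|force";python3 -m creep '[{"slide":[0.3,0,0],"angular":[0,0,0],"claw":-1},{"slide":[1,0,0],"angular":[0,0,0],"claw":-1},{"slide":[2,0,0],"angular":[0,0,0],"claw":-1},{"slide":[1,0,-3],"angular":[0,0,0],"claw":-1},{"slide":[0,0,-4],"angular":[0,0,0],"claw":-1},{"slide":[0,0,-3],"angular":[0,0,0],"claw":-1},{"slide":[0,0,0],"angular":[0,0,0],"claw":-1},{"slide":[0,0,0],"angular":[0,0,0],"claw":-1}]'|grep -E "tcp|force"
python3 - <<'E'
from meas import *
from go import tos
for n in("scene","top"):
  try:
    c,y=tray(n,np.array([.588,-.04])); print(tos(c),y-.05)
  except Exception as e: print(e)
im=viewer.snapshot("scene"); cv2.imwrite("pics/p6.png",cv2.resize(im[190:300,190:330],None,fx=5,fy=5,interpolation=cv2.INTER_CUBIC))
E
python3 go.py w .6798 -.0379 .09 1.5708
```

```text
tcp_pos: [0.5295, -0.0454, -0.015]
force: [-9.1, -3.8, 5.3]
gripper_force: 5.0
tcp_pos: [0.4945, -0.0484, 0.0873]
force: [-0.6, 0.1, 0.7]
gripper_force: 0.0
scene tray c [ 0.575  -0.0429] yaw 0.051 size 0.0606 0.1266 yaw err [ 0.001 -0.001]
[-0.05807355  0.00047348] 0.0014820272628208384
'NoneType' object has no attribute 'astype'
t 30.0167 tcp w [ 0.4922 -0.0478  0.0846] s [-0.141  -0.0002] F [ 0.2 -0.4 -0.8] yangle_s 1.5685 tilt [-0.0016  0.0005] gap 0.001 q6 -1.94
slide cm (current axes) [-18.79   0.09  -0.57] turn z -0.0023
slide cm after turn [-18.79   0.05  -0.57]
```

View pics/p6.png

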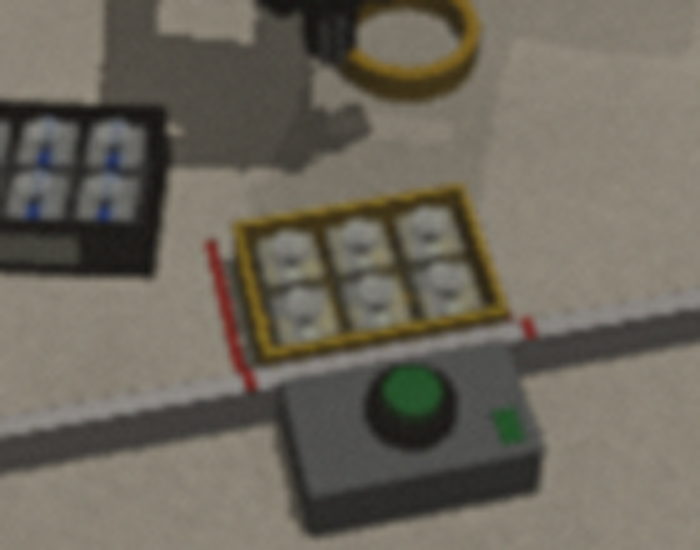

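The tray sits between the lines (right mark (250,380), left mark (530,328)), parallel to the fence and hard against it. Measured yaw error is 0.001 rad and offset 0.5 mm. Now the button.

```bash
python3 -m creep '[{"slide":[-1.5,0,-0.5],"angular":[0,0,0],"claw":-1},{"slide":[-2.2,0,-0.5],"angular":[0,0,0],"claw":-1},{"slide":[-2.2,0,0],"angular":[0,0,0],"claw":-1},{"slide":[-2.2,0,0],"angular":[0,0,0],"claw":-1},{"slide":[-2.2,0,0],"angular":[0,0,0],"claw":-1},{"slide":[-2.2,0,0],"angular":[0,0,0],"claw":-1},{"slide":[-2.2,0,0],"angular":[0,0,0],"claw":-1},{"slide":[-2.2,0,0],"angular":[0,0,0],"claw":-1},{"slide":[-1.9,0.1,0],"angular":[0,0,0],"claw":-1},{"slide":[0,0,0],"angular":[0,0,0],"claw":-1}]'|head -1; python3 -m creep '[{"slide":[0,0,0],"angular":[0,0,0],"claw":-1},{"slide":[0,0,0],"angular":[0,0,0],"claw":-1}]'|head -1; python3 go.py w .6798 -.0379 .05 1.5708
```

```text
t: 30.85
t: 31.02
t 31.0167 tcp w [ 0.6786 -0.0377  0.0945] s [0.0457 0.0005] F [-0.1 -0.3  0.1] yangle_s 1.5687 tilt [-0.0032  0.0005] gap -0.001 q6 -1.84
slide cm (current axes) [-0.13 -0.03  4.45] turn z -0.0021
slide cm after turn [-0.13 -0.03  4.45]
```

```bash
python3 -m creep '[{"slide":[-0.1,0,1],"angular":[0,0,0],"claw":-1},{"slide":[0,0,1.3],"angular":[0,0,0],"claw":-1},{"slide":[0,0,1],"angular":[0,0,0],"claw":-1},{"slide":[0,0,0.6],"angular":[0,0,0],"claw":-1},{"slide":[0,0,0.4],"angular":[0,0,0],"claw":-1},{"slide":[0,0,0.2],"angular":[0,0,0],"claw":-1},{"slide":[0,0,0],"angular":[0,0,0],"claw":-1}]'|grep -E "tcp|force";python3 -m creep '[{"slide":[0,0,0.2],"angular":[0,0,0],"claw":-1},{"slide":[0,0,0.2],"angular":[0,0,0],"claw":-1},{"slide":[0,0,0],"angular":[0,0,0],"claw":-1}]'|grep -E "tcp|force"
```

```text
tcp_pos: [0.681, -0.0379, 0.0496]
force: [-0.0, 1.1, 0.7]
gripper_force: 0.0
tcp_pos: [0.6814, -0.0379, 0.0464]
force: [-1.1, 0.4, 0.2]
gripper_force: 0.0
```

```bash
python3 -m creep '[{"slide":[0,0,0.2],"angular":[0,0,0],"claw":-1},{"slide":[0,0,0.2],"angular":[0,0,0],"claw":-1},{"slide":[0,0,0],"angular":[0,0,0],"claw":-1}]'|grep -E "tcp|force"
```

```text
tcp_pos: [0.6811, -0.0379, 0.0421]
force: [0.5, 0.3, -0.1]
gripper_force: 0.0
```

```bash
python3 -m creep '[{"slide":[0,0,0.2],"angular":[0,0,0],"claw":-1},{"slide":[0,0,0],"angular":[0,0,0],"claw":-1}]'|grep -E "tcp|force";python3 -m creep '[{"slide":[0,0,0.2],"angular":[0,0,0],"claw":-1},{"slide":[0,0,0],"angular":[0,0,0],"claw":-1}]'|grep -E "tcp|force";python3 -m creep '[{"slide":[0,0,0.2],"angular":[0,0,0],"claw":-1},{"slide":[0,0,0],"angular":[0,0,0],"claw":-1}]'|grep -E "tcp|force"
```

```text
tcp_pos: [0.6811, -0.0379, 0.0401]
force: [-0.7, -0.3, 0.4]
gripper_force: 0.0
tcp_pos: [0.6815, -0.038, 0.0383]
force: [-0.2, 1.1, 0.3]
gripper_force: 0.6
tcp_pos: [0.6816, -0.038, 0.0365]
force: [-0.8, -0.1, 1.6]
gripper_force: 1.2
```

```bash
python3 -m creep '[{"slide":[0,0,0.2],"angular":[0,0,0],"claw":-1},{"slide":[0,0,0],"angular":[0,0,0],"claw":-1}]'|grep -E "tcp|force"
```

```text
tcp_pos: [0.6816, -0.038, 0.0346]
force: [-0.7, -0.6, 3.5]
gripper_force: 1.7
```

```bash
python3 -m creep '[{"slide":[0,0,0.2],"angular":[0,0,0],"claw":-1},{"slide":[0,0,0],"angular":[0,0,0],"claw":-1}]'|grep -E "tcp|force";python3 -m creep '[{"slide":[0,0,0.15],"angular":[0,0,0],"claw":-1},{"slide":[0,0,0],"angular":[0,0,0],"claw":-1}]'|grep -E "tcp|force"
```

```text
tcp_pos: [0.6816, -0.038, 0.0326]
force: [-0.1, -0.0, 5.2]
gripper_force: 2.3
tcp_pos: [0.6816, -0.038, 0.0322]
force: [-1.8, 0.6, 8.9]
gripper_force: 4.4
```

```bash
python3 -m creep '[{"slide":[0,0,0.15],"angular":[0,0,0],"claw":-1},{"slide":[0,0,0],"angular":[0,0,0],"claw":-1}]'|grep -E "^t:|tcp|force"
```

```text
t: 33.27
tcp_pos: [0.6816, -0.038, 0.032]
force: [-3.9, 0.8, 15.9]
gripper_force: 7.5
```

The button is fully down: z stalls at 0.032 and the force climbs past 5 N. I release straight up and move clear.

```bash
python3 -m creep '[{"slide":[0,0,-0.5],"angular":[0,0,0],"claw":-1},{"slide":[0,0,-1.5],"angular":[0,0,0],"claw":-1},{"slide":[0,0,-3],"angular":[0,0,0],"claw":-1},{"slide":[0,0,-3],"angular":[0,0,0],"claw":-1},{"slide":[0,0,-3],"angular":[0,0,0],"claw":-1},{"slide":[0,0,-3],"angular":[0,0,0],"claw":-1},{"slide":[0,0,-2],"angular":[0,0,0],"claw":-1},{"slide":[0,3,0],"angular":[0,0,0],"claw":-1},{"slide":[0,3.5,0],"angular":[0,0,0],"claw":-1},{"slide":[0,3.5,0],"angular":[0,0,0],"claw":-1}]'|head -2;python3 -m creep '[{"slide":[0,3.5,0],"angular":[0,0,0],"claw":-1},{"slide":[0,3.5,0],"angular":[0,0,0],"claw":-1},{"slide":[0,3.5,0],"angular":[0,0,0],"claw":-1},{"slide":[0,3.5,0],"angular":[0,0,0],"claw":-1},{"slide":[0,3,0],"angular":[0,0,0],"claw":-1},{"slide":[0,0,0],"angular":[0,0,0],"claw":-1},{"slide":[0,0,0],"angular":[0,0,0],"claw":-1},{"slide":[0,0,0],"angular":[0,0,0],"claw":-1}]'|head -2
python3 - <<'E'
from meas import *
from go import tos
for n in("scene","top"):
  try:
    c,y=tray(n,np.array([.588,-.04])); print(tos(c),y-.05)
  except Exception as e: print(e)
station()
im=viewer.snapshot("top"); cv2.imwrite("pics/p7.png",cv2.resize(im[95:235,100:380],None,fx=2.8,fy=2.8,interpolation=cv2.INTER_CUBIC))
E
python3 go.py
```

```text
t: 34.1
tcp_pos: [0.6765, 0.0621, 0.1894]
t: 34.77
tcp_pos: [0.6681, 0.2313, 0.1886]
scene tray c [ 0.5752 -0.0429] yaw 0.056 size 0.0603 0.1267 yaw err [-0.001  0.001]
[-0.05789799  0.00045069] 0.005610735315531558
top tray c [ 0.5882 -0.0431] yaw 0.032 size 0.083 0.1293 yaw err [ 0.011 -0.011]
[-0.04483938 -0.00038506] -0.017876655477573243
top line yaw 0.0557 near [0.5165 0.0275] far [0.6291 0.0337]
top line yaw 0.0217 near [ 0.525  -0.1193] far [ 0.6346 -0.1169]
scene line yaw 0.0734 near [ 0.5218 -0.1201] far [ 0.6264 -0.1124]
button tri (array([ 0.67968489, -0.03780019,  0.05880939]), [np.float64(0.0004258793720904806), np.float64(0.0004258793720904721)]) on z=.06: [[ 0.67912076 -0.03818446]] [[ 0.68054929 -0.03758334]]
t 35.6167 tcp w [0.6684 0.2319 0.1894] s [0.049  0.2702] F [ 0.6 -0.4  0. ] yangle_s 1.5686 tilt [-0. -0.] gap -0.0 q6 -1.44
```

View pics/p7.png

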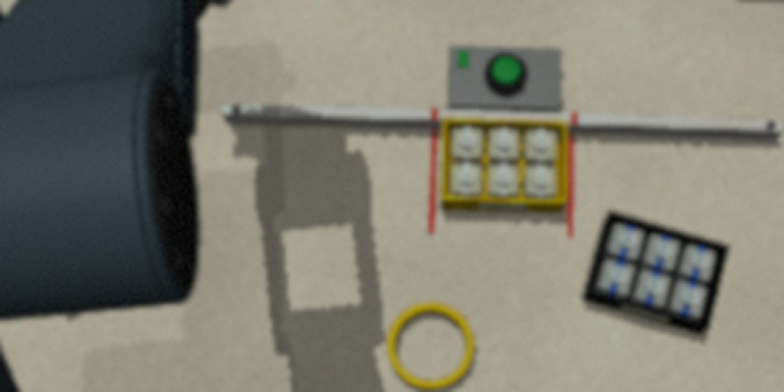

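The top view shows the tray against the fence, centred between the lines (columns 434 and 573, tray middle 505, which fits once rim parallax is allowed for). The button at (507,70) is up again, the other things are in place, and the arm is clear.

```bash
python3 -c "
from station import ticket
print(ticket.sign_off())"
```

```text
the job is handed in; nothing more can be done
None
```

The yellow tray is flush against the fence and centred between the red lines to within about 1 mm. I then pressed the green button fully down and released it, moved the arm clear, and handed the job in at about 36 s of the 54 s allowed.

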